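Seal a tablet bottle with click pliers

TASK

Stand the green-banded tablet bottle upright in the round nest of the sealing pliers and let go of it. Then squeeze the two blue handles together until the resistance peaks and gives, stop there at once so that the bottle is not crushed, and let the handles spring open again, leaving the bottle standing in the nest, the pliers about where they were and the things around undisturbed.

Things in the scene. Friction and masses are not known exactly. Their poses are not given: they have to be found in the camera images.
- bottle: White tablet bottle with a dark green band and a white screw cap, loose, about 0.05 kg; body 38 mm across and 52 mm high, cap 34 mm across above it, 68 mm tall in all. Origin: centre of its underside, z up. Grip it round the cap or high on the body, from above.
- pliers: Sealing pliers lying loose on the bench, 1 kg: grey sled plate 134 x 78 x 6 mm with a round nest, two steel jaw arms, two blue handles; under 42 mm high. They slide a little and so centre themselves under closing fingers. Origin: underside below the nest centre. x points from nest to pivots; handles reach back to x = -97 mm; jaws and handles close along y; z up.
- nest (a point): Floor centre of the nest, 6 mm above the bench, axes as the pliers. The bottle stands here inside an aluminium ring (inner diameter 44, outer 52, height 8 mm). Open, the jaw pads (20 to 36 mm above the bench) stand 22 mm (left) and 21 to 30 mm (right) from here in y. Jaw arms lie along both sides: put the bottle in with the fingers fore and aft of it (closing along x).
- left_grip (a point): Middle of the left (+y) blue handle, 28 mm above the bench, at x = -74, y = +29.5 mm in the pliers' frame when open. Handle 9 mm thick in y, 16 to 38 mm above the bench, blue part 49 mm long. Here both handles measure 68 mm over their outsides; squeeze them here, from above, with fingers closing along the pliers' y.
- right_grip (a point): The same point of the right (-y) handle, at x = -74, y = -29.5 mm when open. The pads press the bottle with 2 to 2.2 times the squeeze at the grip points; over 45 N at the bottle, reached by a squeeze of 20 to 22 N, crushes it. Released, the handles spring open by themselves.
- left_jaw: Left jaw arm with its pad; origin at the foot of its pivot. As the handles are squeezed, the jaw arms first swing in against light springs (1 N at a grip point; a few N more while the pliers slide and centre themselves) until both pads pinch the bottle. The handle spread at which that happens varies by 18 mm with the right pad's screw, so it must be felt.
- right_jaw: Right jaw arm with its pad and handle. Its pad stands on a brass screw that is set differently every time. Once the bottle is pinched, the left handle folds in at its knee against a click spring: the squeeze climbs steadily to a peak of 15 to 18 N, then within 4 mm of closing falls to about 6 N (the give). A hard stop follows 1 to 2 mm later, and force shoots up.
- left_pivot (a point): Pivot of the left jaw arm, 28 mm above the bench, at x = +75, y = +14 mm in the pliers' frame; its axes turn with the jaw arm (x, y, z as the pliers' when open).
- left_tip (a point): Rear end of the left handle, 28 mm above the bench, at x = -97, y = +33 mm in the pliers' frame when open. The left handle is hinged to the left jaw arm at a knee at x = -24, y = +22 mm. Its fold shows in this tip's y in the frame of left_pivot: 19 mm when open, below 2 mm when the click has given, -3 mm at the hard stop.
- right_tip (a point): Rear end of the right handle, at x = -97, y = -33 mm when open; the right handle is rigid with the right jaw arm.
- plain_bottle: Bystander: white tablet bottle without a coloured band, 42 mm across, 74 mm tall. Origin: centre of its underside.
- dose_pots: Bystander: stack of clear dose pots, 46 mm across, 58 mm tall. Origin: centre of its underside.
- tape_roll: Bystander: roll of tape, 53 mm across, 18 mm high. Origin: centre of its underside.
Mind the look-alikes: they are no part of the job. Leave any brown or orange look-alike of the bottle alone.

How it is judged (in metres and radians):
On the way, in this order (a step that is already met when the one before it is completed fails the run):
1. the bottle stands upright in the nest and has been let go (horizontal distance between bottle and nest below 0.006 m and z of bottle in the frame of nest below 0.003 m and angle between bottle's own z axis and vertical below 0.06 rad and contact force between the fingers and bottle below 0.1 N and linear speed of bottle below 0.02 m/s), for 0.2 s.
2. with the bottle pinched between both pads, the squeezed handles have gone past the peak and given (horizontal distance between bottle and nest below 0.006 m and z of bottle in the frame of nest below 0.003 m and angle between bottle's own z axis and vertical below 0.06 rad and y of left_tip in the frame of left_pivot below 0.002 m and contact force between each of left_jaw, right_jaw and bottle above 3 N), for 0.1 s.
At the end, for the whole second after the job is handed in: The bottle stands upright (within 0.06 rad) in the nest, within 6 mm of its centre and less than 3 mm above its floor; both handles have sprung open (tips more than 27 mm from the middle line of the pliers); the pliers lie within 40 mm of where they started; everything is at rest (horizontal distance between bottle and nest below 0.006 m and z of bottle in the frame of nest below 0.003 m and angle between bottle's own z axis and vertical below 0.06 rad and y of left_tip in the frame of pliers above 0.027 m and y of right_tip in the frame of pliers below -0.027 m and distance of pliers from where it was at the start of the episode below 0.04 m and linear speed of each of bottle, pliers below 0.02 m/s); the robot touches nothing.
It fails at once if the bottle is crushed: a jaw presses on it with more than 45 N (contact force between any of left_jaw, right_jaw and bottle above 45 N).
It fails at once if the pliers are lifted or tipped (height (world z) of pliers above 0.015 m or angle between pliers's own z axis and vertical above 0.15 rad).
It fails at once if a bystander is moved by more than 20 mm (distance of any of plain_bottle, dose_pots, tape_roll from where it was at the start of the episode above 0.02 m).
It also fails if it takes over 61 s, if anything falls off the work surface, if the arm or the gripper's body presses on something with over 40 N, if the wrist force passes 120 N, or if a joint passes its speed limit or range.

ROBOT

A 6-joint arm with a two-finger parallel gripper is mounted at the origin on a cart in front of the work surface, level with it; the furniture and walls round the work are solid. World frame = base frame: x ahead of the robot, y to its left, z up, the work surface at z = 0. Lengths are in mm, angles in rad, forces in N, time in s.
With the tool pointing down it reaches from about 425 to 950 mm from the base axis. Payload 14.7 kg.
Tool frame: the origin (TCP) lies at the very end of the fingers, on their centre line; the grasp point (between the pads) lies 19 mm behind it; x points along the fingers, z is the direction in which the jaws open and shut, and the axes are right-handed (so a half turn about x gives the same grasp; the last joint's range is limited). The gripper opens to 85 mm and grips with 20 to 120 N. Pads are 22 mm wide; open, the fingers measure 114 mm over their backs; the gripper's body (76 mm by 85 mm) begins 54 mm behind the grasp point. The pads swing forward as they close: fully open they stand 13 mm farther back than shut.
Start: joints at [-1.329, 0.48, 1.596, -0, 1.065, -0.047], TCP at [185.138, -623.07, 231.297] pointing down, gripper open.
Joint ranges: [-2.75, 2.75], [-0.82, 2.05], [0.23, 2.67], [-1.56, 4.7], [0.09, 2.69], [-2.92, 2.92]. Speed limits (rad/s): [1.89, 1.89, 2.39, 3.01, 3.01, 3.01].

INTERFACE

Orientations are given as a unit quaternion [x, y, z, w].
In Python, from workcell import status, cams, manip, models gives the robot as it stands. The module is installed in compiled form; this text tells all that it offers.
- The arm moves only by the tool servo_tool, never from a script. Its argument "increments" is a list of rows, each an object of numbers: "dx", "dy", "dz": the shift along the tool's x, y, z in mm; "wx", "wy", "wz": the turn, a rotation vector about the tool's x, y, z in rad; "fingers": the closure, from 0 (fully open) to 1 (shut). A call has 1 to 20 rows; each row is the pose to reach, as a shift and turn from the pose measured when the call began, along the tool's axes at that moment; what a row does not reach only later rows make up. A row lasts 1/8 s, in which the tool goes at most 62.5 mm and 10.7 degrees, less where a joint would pass 70% of its speed; a pose out of reach is approached as far as the arm can. A call with a gripper value outside its range is refused whole. The fingers move at their own pace and stop on an object; "force" is the grip in N (left out, the last holds). Time passes only in rows, so rows that repeat a pose let the fingers close. It gives the time, the measured TCP pose, the force and the opening at its end, in the units of the state.
- status.get_state(): the state, without advancing time (a new reading comes with each control period).
- cams.get_image(name): name is "side" or "top" or "wrist"; returns a dict with "color" (384x512x3 uint8, red, green, blue), "z_map" (384x512 float32, mm along the optical axis (not along the pixel's ray), 0 where there is no reading), "camera_matrix" (3x3 intrinsics, pixels), "R" (3x3) and "t" (3): a world point X has camera coordinates R X + t. Camera axes: x right, y down, z forward; pixel columns grow to the right and rows downward; lengths in mm; the calibration is good to about 2 mm. A picture is of the moment at which its call begins.
- manip.sign_off(): hands the job in, once; it reports no verdict.
Trained networks look in the newest picture that a camera, given by its name, has taken for a name from the list of things; names that differ only in an ending like _2 or _b are one class to them, and where a whole thing is asked for, a point or a joint stands for the part that bears it (a point fixed in the world has none). Each returns a list of dicts, best first, with "confidence" (0 to 1); they miss things now and then, are a little off and sometimes report something else, mostly with a low value. They report only what shows in the picture. A call takes as long as a camera call. They do not tell look-alikes from the thing itself.
- models.search_frame(target, camera): "bbox" ([left, top, width, height] in pixels, round what is visible of it).
- models.silhouettes(target, camera): "region" (384x512 bool, what is visible of it) and "bbox" ([left, top, width, height] in pixels, round what is visible of it).
The state is a dict: "time": time; "q": joint angles; "joint_velocities": joint speeds; "joint_efforts": joint torques, N m; "tcp_pos": TCP position; "orientation": TCP orientation; "ft_force": force on the tool from outside, world axes, zero at the start; "moment": the same for the moment, N m; "width": opening from 0.0 (shut) to 1.0 (fully open).
Only numpy, scipy, OpenCV 4.12 (cv2) and the standard library are available. Lean on these libraries where they do the work, as an engineer would, in place of code of your own. Each camera call takes 0.05 s, during which the arm holds its last target. There are 200 camera calls.

## Working session

There is one attempt and no reset: what is moved stays moved. The work goes in short steps, Python scripts to look and compute and a tool call to move; the robot and the scene stay as the last step left them, time stands still between calls to the robot, and variables do not carry over. Pictures are saved under pics/ and viewed, about 8 in all and at most 12, crops included, and the job is handed in when it is done.

Besides the shell and the picture viewer there is one more tool, called after "Emit:" as name(argument=value, ...) on one line, values as JSON. servo_tool: Moves the arm, as the interface text tells. Its arguments: {"type":"object","properties":{"increments":{"type":"array","items":{"type":"object","properties":{"dx":{"type":"number"},"dy":{"type":"number"},"dz":{"type":"number"},"wx":{"type":"number"},"wy":{"type":"number"},"wz":{"type":"number"},"fingers":{"type":"number"}}}},"force":{"type":"number"}},"required":["increments"]}

```bash
mkdir -p pics; cat > h.py <<'E'
import numpy as np, cv2
from workcell import status, cams, manip, models
def cloud(im):
    K=im["camera_matrix"]; z=im["z_map"]; v,u=np.mgrid[:z.shape[0],:z.shape[1]]
    P=np.stack([(u-K[0,2])/K[0,0]*z,(v-K[1,2])/K[1,1]*z,z],-1)
    return (P-im["t"])@im["R"], z>0
def proj(im,X):
    c=im["R"]@np.array(X,float)+im["t"]; p=im["camera_matrix"]@c; return p[:2]/p[2]
def save(n,a): cv2.imwrite(f"pics/{n}.png",a[...,::-1])
E
python3 - <<'E'
from h import *
s=status.get_state(); print(s)
ims={}
for c in("side","top"):
    im=cams.get_image(c); P,ok=cloud(im); ims[c]=im["color"]
    print(c,"cam at",(-im["R"].T@im["t"]).round())
    for n in("bottle","pliers","nest","left_grip","right_grip","left_pivot","plain_bottle","dose_pots","tape_roll"):
        for d in models.silhouettes(n,c)[:3]:
            m=d["region"]&ok
            print(c,n,round(d["confidence"],2),d["bbox"],np.median(P[m],0).round() if m.any() else None, P[m].max(0).round() if m.any() else None)
save("a",np.vstack([cv2.resize(ims["side"],(400,300)),cv2.resize(ims["top"],(400,300))]))
save("top",cv2.resize(ims["top"],(800,600)))
E
```

```text
{'time': 0.0, 'q': array([-1.32860777e+00,  4.80827778e-01,  1.59686809e+00, -3.90507380e-05,
        1.06508383e+00, -4.65975609e-02]), 'joint_velocities': array([ 0.00117993, -0.00168627,  0.00103492,  0.00052771, -0.00041013,
        0.00107441]), 'joint_efforts': array([-4.81461495e-03, -9.50631094e+01, -4.30190277e+01, -5.08827306e-04,
        1.22942359e-02,  4.22039705e-05]), 'tcp_pos': array([ 185.02505339, -622.68770094,  230.67717506]), 'orientation': array([ 0.42310239,  0.56707851, -0.42258832,  0.56641455]), 'ft_force': array([ 0.02121485, -0.64812839,  0.66128788]), 'moment': array([0.00046872, 0.00523666, 0.01017233]), 'width': 0.9980194610328373}
side cam at [ 510. -870.  683.]
side bottle 0.86 [238.9, 232.1, 17.4, 32.2] [ 495. -279.   45.] [ 511. -252.   70.]
side bottle 0.83 [270.6, 221.4, 12.4, 30.5] [ 565. -248.   44.] [ 589. -180.   70.]
side bottle 0.65 [239.5, 210.2, 18.0, 21.4] [ 495. -201.   49.] [513. -98.  71.]
side pliers 0.56 [220.3, 163.1, 77.3, 36.7] [536.  -7.  24.] [630.  92.  42.]
side nest 0.59 [222.7, 159.8, 73.1, 41.9] [541.  -7.  22.] [627.  98. 
[... 887 characters left out ...]
 21.9, 13.8] [ 492. -258.   67.] [ 512. -244.   73.]
top pliers 0.9 [212.0, 154.7, 46.1, 65.2] [549.  -0.  10.] [626.  67.  44.]
top nest 0.57 [213.2, 155.0, 46.3, 72.7] [548.   1.  10.] [628.  70.  44.]
top left_grip 0.19 [213.3, 159.3, 26.5, 56.3] [536.  38.  37.] [599.  70.  43.]
top right_grip 0.51 [232.5, 167.5, 20.8, 54.0] [515. -27.  36.] [587.   5.  44.]
top left_pivot 0.79 [220.1, 166.1, 14.9, 28.1] [539.  38.  36.] [592.  54.  43.]
top plain_bottle 0.61 [293.3, 129.1, 15.7, 22.7] [ 661. -178.   72.] [ 704. -159.   78.]
top dose_pots 0.47 [159.7, 150.8, 19.0, 19.5] [600. 204.  42.] [620. 222.  63.]
top tape_roll 0.53 [283.1, 231.2, 18.8, 13.9] [ 391. -161.   18.] [ 415. -133.   25.]
```

View pics/top.png

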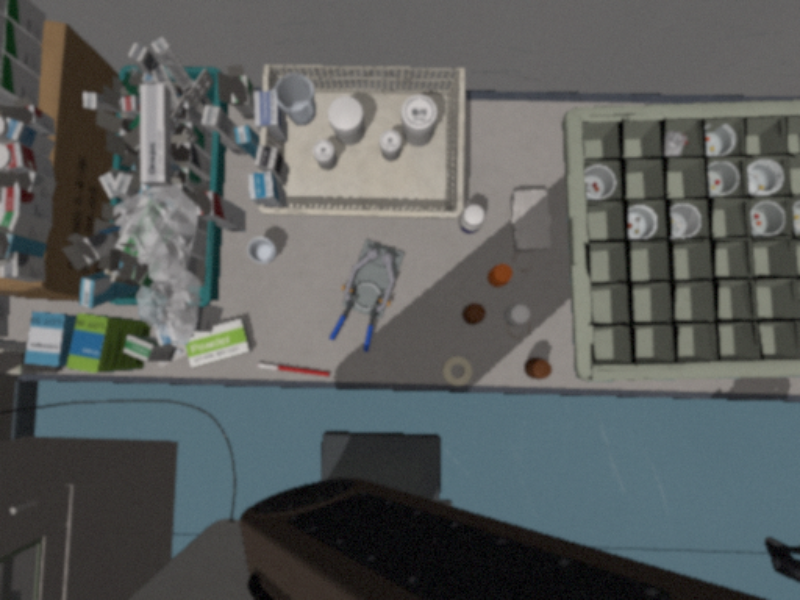

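View pics/a.png

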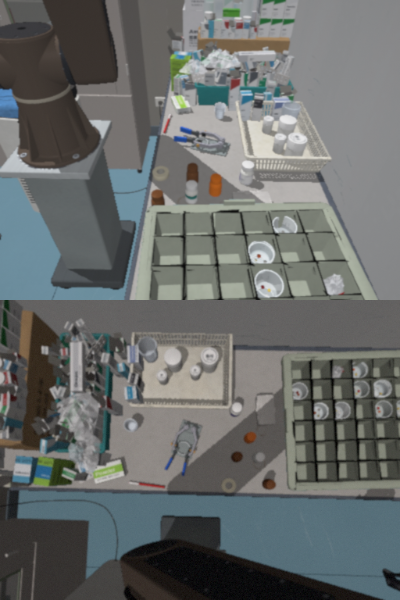

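```bash
python3 - <<'E'
from h import *
im=cams.get_image("top"); P,ok=cloud(im); c=im["color"].astype(int)
blue=(c[...,2]-c[...,0]>50)&ok&(P[...,2]>12)&(P[...,2]<60)&(P[...,0]>400)&(abs(P[...,1])<120)
n,l,st,ce=cv2.connectedComponentsWithStats(blue.astype(np.uint8))
for i in range(1,n):
    if st[i,4]>8: print("blue",st[i],P[l==i].mean(0).round(1))
a=im["color"]; save("c1",np.vstack([cv2.resize(a[145:230,205:265],(420,595)),])); 
im2=cams.get_image("side"); P2,ok2=cloud(im2); b=im2["color"]
save("c2",np.hstack([cv2.resize(a[145:230,205:265],(400,567),interpolation=2),cv2.resize(b[195:280,225:285],(400,567),interpolation=2)]))
# tall things by height
t=ok&(P[...,2]>55)&(P[...,2]<85)&(P[...,0]>360)&(P[...,0]<700)&(P[...,1]<-130)&(P[...,1]>-340)
n,l,st,ce=cv2.connectedComponentsWithStats(t.astype(np.uint8))
for i in range(1,n):
    if st[i,4]>20:
        q=P[l==i]; print("tall",st[i],q.mean(0).round(1),((q.min(0)+q.max(0))/2).round(1),a[l==i].mean(0).round())
im=cams.get_image("wrist"); print("wrist cam",(-im["R"].T@im["t"]).round(1),im["R"].round(3).tolist(),im["camera_matrix"].round(1).tolist())
E
```

```text
blue [211 202  10  15  48] [464.5  57.2  38.2]
blue [233 208   5  16  42] [448.9   1.3  37.7]
tall [285 125  25  21 234] [ 668.9 -168.1   75.6] [ 673.8 -164.3   71.3] [169. 165. 160.]
tall [315 169  13  13 124] [ 564.5 -232.1   67.2] [ 565.4 -232.9   65. ] [112.  59.  28.]
tall [298 194  12  13 119] [ 494.3 -186.6   68.2] [ 494.9 -186.1   65.8] [54. 34. 22.]
tall [326 195  13  13 127] [ 493.7 -263.    67.5] [ 494.2 -263.7   65.3] [116. 114. 112.]
tall [339 230  14  13 131] [ 399.3 -301.7   67.3] [ 399.9 -302.7   64. ] [86. 57. 39.]
wrist cam [ 264.  -600.3  373.7] [[0.284, -0.959, -0.0], [-0.91, -0.27, 0.316], [-0.303, -0.09, -0.949]] [[335.6, 0.0, 260.7], [0.0, 335.6, 198.3], [0.0, 0.0, 1.0]]
```

View pics/c2.png

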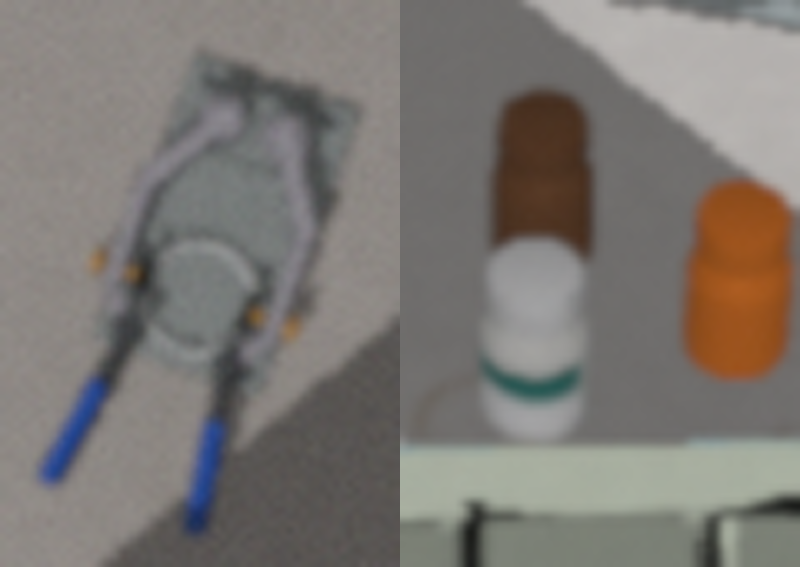

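```bash
cat >> h.py <<'E'
from scipy.spatial.transform import Rotation as Rn
def plan(tcp,yaw_deg):
    """tool x down, tool z (closing) at yaw (mod 180) ; prints increments in current tool axes"""
    s=status.get_state(); R0=Rn.from_quat(s["orientation"]); M=R0.as_matrix()
    best=None
    for k in(0,180):
        a=np.radians(yaw_deg+k); z=np.array([np.cos(a),np.sin(a),0]); x=np.array([0,0,-1.]); y=np.cross(z,x)
        rv=(R0.inv()*Rn.from_matrix(np.stack([x,y,z],1))).as_rotvec()
        print("opt",k,"w",rv.round(3),"q6",s["q"][5].round(3))
    print("d",(M.T@(np.array(tcp)-s["tcp_pos"])).round(1),"t",s["time"],"tcp",s["tcp_pos"].round(1),"w",s["width"],"tool z yaw",np.degrees(np.arctan2(M[1,2],M[0,2])).round(1))
E
python3 - <<'E'
from h import *
print(Rn.from_quat(status.get_state()["orientation"]).as_matrix().round(3))
plan([494,-263.5,200],-20)
E
```

```text
[[-0.     0.959  0.285]
 [-0.     0.285 -0.959]
 [-1.    -0.    -0.   ]]
opt 0 w [-0.933 -0.     0.   ] q6 -0.047
opt 180 w [2.209 0.    0.   ] q6 -0.047
d [  31.3  398.5 -256.7] t 1.15 tcp [ 185.1 -623.1  231.3] w 0.9954817252355741 tool z yaw -73.5
```

Emit:
servo_tool(increments=[{"dx":15,"dy":50,"dz":-32,"wx":-0.12},{"dx":30,"dy":100,"dz":-64,"wx":-0.24},{"dx":40,"dy":150,"dz":-96,"wx":-0.36},{"dx":50,"dy":200,"dz":-128,"wx":-0.48},{"dx":50,"dy":250,"dz":-160,"wx":-0.6},{"dx":50,"dy":300,"dz":-192,"wx":-0.72},{"dx":50,"dy":350,"dz":-225,"wx":-0.84},{"dx":50,"dy":398,"dz":-257,"wx":-0.933},{"dx":50,"dy":398,"dz":-257,"wx":-0.933},{"dx":50,"dy":398,"dz":-257,"wx":-0.933},{"dx":50,"dy":398,"dz":-257,"wx":-0.933}])

```text
validation failed for argument at $.in...
```

```bash
python3 - <<'E'
from h import *
im=cams.get_image("wrist"); P,ok=cloud(im); save("w1",im["color"])
for d in models.silhouettes("bottle","wrist")[:4]:
    m=d["region"]&ok; q=P[m]; q=q[q[:,2]>62]; print(d["confidence"],d["bbox"],q.mean(0).round(1),((q.min(0)+q.max(0))/2).round(1),np.ptp(q,axis=0).round(1),len(q))
plan([494,-263.5,33],-20)
E
```

```text
opt 0 w [-0.933  0.     0.   ] q6 -0.047
opt 180 w [ 2.209  0.    -0.   ] q6 -0.047
d [ 198.3  398.5 -256.7] t 1.25 tcp [ 185.1 -623.1  231.3] w 1.0010548524281926 tool z yaw -73.5
```

View pics/w1.png

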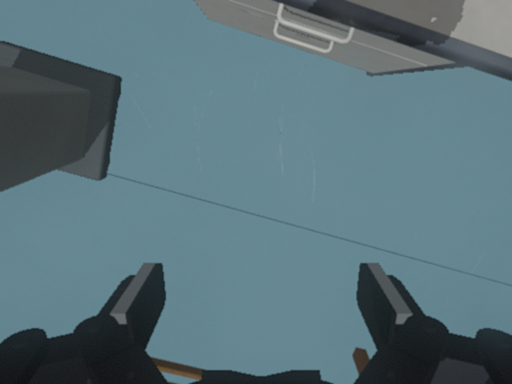

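The move was refused, so the view is still from the start pose: only the floor and the fingers. I'll resend it with every field filled in.

Emit:
servo_tool(increments=[{"dx":15,"dy":50,"dz":-32,"wx":-0.12,"wy":0,"wz":0,"fingers":0},{"dx":30,"dy":100,"dz":-64,"wx":-0.24,"wy":0,"wz":0,"fingers":0},{"dx":40,"dy":150,"dz":-96,"wx":-0.36,"wy":0,"wz":0,"fingers":0},{"dx":50,"dy":200,"dz":-128,"wx":-0.48,"wy":0,"wz":0,"fingers":0},{"dx":50,"dy":250,"dz":-160,"wx":-0.6,"wy":0,"wz":0,"fingers":0},{"dx":50,"dy":300,"dz":-192,"wx":-0.72,"wy":0,"wz":0,"fingers":0},{"dx":50,"dy":350,"dz":-225,"wx":-0.84,"wy":0,"wz":0,"fingers":0},{"dx":50,"dy":398,"dz":-257,"wx":-0.933,"wy":0,"wz":0,"fingers":0},{"dx":50,"dy":398,"dz":-257,"wx":-0.933,"wy":0,"wz":0,"fingers":0},{"dx":50,"dy":398,"dz":-257,"wx":-0.933,"wy":0,"wz":0,"fingers":0},{"dx":50,"dy":398,"dz":-257,"wx":-0.933,"wy":0,"wz":0,"fingers":0}], force=30)

```text
time: 2.62
tcp_pos: [492.8, -264.2, 181.3]
orientation: [0.123, 0.696, -0.123, 0.696]
ft_force: [-0.2, -0.1, 0.3]
width: 0.997
```

```bash
python3 - <<'E'
from h import *
im=cams.get_image("wrist"); P,ok=cloud(im); save("w2",im["color"])
t=ok&(P[...,2]>60)&(P[...,2]<78)
n,l,st,ce=cv2.connectedComponentsWithStats(t.astype(np.uint8))
for i in range(1,n):
    if st[i,4]>150:
        q=P[l==i]; q=q[q[:,2]>64]
        if len(q)>50: print(st[i],np.median(q[:,2]).round(1),((q.min(0)+q.max(0))/2).round(1),np.ptp(q,axis=0).round(1),im["color"][l==i].mean(0).round())
plan([494,-263.5,33],-20)
E
```

```text
[ 429    0   65   31 1489] 73.0 [ 666.9 -188.2   69.8] [35.7 24.  11.5] [116. 117. 115.]
[ 206   77   46   47 1641] 67.4 [ 496.2 -189.3   67.5] [33.  32.8  4.8] [106.  75.  53.]
[ 315  103   46   45 1588] 67.2 [ 567.  -235.    66.7] [33.3 33.5  5.4] [183. 110.  47.]
[ 243  172   41   42 1332] 67.3 [ 495.6 -265.8   66.8] [32.8 33.   5.5] [185. 187. 185.]
[ 362  207  150   57 1136] 72.8 [ 617.3 -348.5   72.3] [126.4   7.5  11.4] [ 95. 100.  90.]
[ 159  249   38   38 1058] 67.3 [ 402.2 -304.7   66.8] [31.2 32.6  5.6] [95. 67. 48.]
[ 189  263  171   75 1146] 73.6 [ 469.1 -359.2   71.7] [164.9  15.5  12.5] [ 98. 103.  94.]
[440 278  28  56 632] 71.6 [ 616.2 -416.2   71. ] [14.9 57.6 14. ] [90. 95. 85.]
[473 298  39  29 665] 71.0 [ 651.3 -441.2   71. ] [38.3  4.8 14. ] [87. 93. 83.]
[ 300  330   77   47 1081] 70.5 [ 512.5 -422.9   71. ] [60.6 56.5 14. ] [85. 90. 81.]
[227 353  22  21 209] 70.8 [ 414.1 -415.8   71.1] [ 4.4 36.4 13.8] [74. 79. 71.]
opt 0 w [-0.002  0.     0.   ] q6 -0.195
opt 180 w [ 3.14  0.   -0.  ] q6 -0.195
d [148.3   1.2   0.8] t 2.675 tcp [ 492.8 -264.4  181.3] w 0.9992071380683748 tool z yaw -20.1
```

View pics/w2.png

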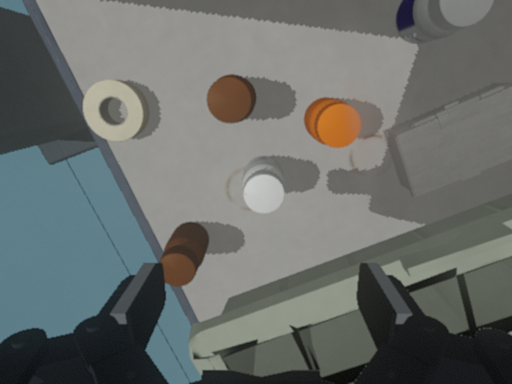

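The target is the white cap at (263,193), at world (495,-265) and 67 mm high. The browns at (231,99) and (185,255) and the orange at (332,122) are look-alikes and stay put.

Emit:
servo_tool(increments=[{"dx":35,"dy":0,"dz":2,"wx":0,"wy":0,"wz":0,"fingers":0},{"dx":70,"dy":0,"dz":2,"wx":0,"wy":0,"wz":0,"fingers":0},{"dx":105,"dy":0,"dz":2,"wx":0,"wy":0,"wz":0,"fingers":0},{"dx":130,"dy":0,"dz":2,"wx":0,"wy":0,"wz":0,"fingers":0},{"dx":148,"dy":0,"dz":2,"wx":0,"wy":0,"wz":0,"fingers":0},{"dx":148,"dy":0,"dz":2,"wx":0,"wy":0,"wz":0,"fingers":0},{"dx":148,"dy":0,"dz":2,"wx":0,"wy":0,"wz":0,"fingers":0.3},{"dx":148,"dy":0,"dz":2,"wx":0,"wy":0,"wz":0,"fingers":0.5},{"dx":148,"dy":0,"dz":2,"wx":0,"wy":0,"wz":0,"fingers":0.7},{"dx":148,"dy":0,"dz":2,"wx":0,"wy":0,"wz":0,"fingers":0.7},{"dx":148,"dy":0,"dz":2,"wx":0,"wy":0,"wz":0,"fingers":0.7},{"dx":148,"dy":0,"dz":2,"wx":0,"wy":0,"wz":0,"fingers":0.7}], force=30)

```text
time: 4.18
tcp_pos: [495.2, -265.3, 34.3]
orientation: [0.123, 0.696, -0.124, 0.697]
ft_force: [-0.4, 0.4, 9.3]
width: 0.428
```

```bash
python3 - <<'E'
from h import *
plan([495,-265,120],-20)
E
```

```text
opt 0 w [-0.002  0.001  0.   ] q6 -0.195
opt 180 w [ 3.14e+00  1.00e-03 -2.00e-03] q6 -0.195
d [-85.7   0.2  -0.2] t 4.175 tcp [ 495.2 -265.3   34.3] w 0.4281245703156002 tool z yaw -20.1
```

Emit:
servo_tool(increments=[{"dx":-30,"dy":0,"dz":0,"wx":0,"wy":0,"wz":0,"fingers":0.7},{"dx":-80,"dy":0,"dz":0,"wx":0,"wy":0,"wz":0,"fingers":0.7},{"dx":-125,"dy":10,"dz":0,"wx":0,"wy":0,"wz":0,"fingers":0.7},{"dx":-130,"dy":60,"dz":-15,"wx":0,"wy":0,"wz":0,"fingers":0.7},{"dx":-130,"dy":110,"dz":-35,"wx":0,"wy":0,"wz":0,"fingers":0.7},{"dx":-130,"dy":160,"dz":-55,"wx":0,"wy":0,"wz":0,"fingers":0.7},{"dx":-130,"dy":194,"dz":-65,"wx":0,"wy":0,"wz":0,"fingers":0.7},{"dx":-130,"dy":194,"dz":-65,"wx":0,"wy":0,"wz":0,"fingers":0.7},{"dx":-130,"dy":194,"dz":-65,"wx":0,"wy":0,"wz":0,"fingers":0.7}])

```text
time: 5.3
tcp_pos: [500.8, -60.8, 164.4]
orientation: [0.123, 0.696, -0.123, 0.697]
ft_force: [0.3, 0.6, -1.0]
width: 0.431
```

```bash
python3 - <<'E'
from h import *
im=cams.get_image("wrist"); P,ok=cloud(im); save("w3",im["color"]); np.savez("w3.npz",**im)
c=im["color"].astype(int)
blue=(c[...,2]-c[...,0]>60)&ok&(P[...,2]>12)&(P[...,2]<60)&(P[...,1]>-60)
n,l,st,ce=cv2.connectedComponentsWithStats(blue.astype(np.uint8))
for i in range(1,n):
    if st[i,4]>30:
        q=P[l==i]; t=q[q[:,2]>33]; r=cv2.minAreaRect(t[:,:2].astype(np.float32)); print(st[i],"rect",r,np.percentile(q[:,2],95))
for nme in("nest","pliers"):
  for d in models.silhouettes(nme,"wrist")[:2]: print(nme,d["confidence"],d["bbox"])
plan([528,9.4,150],-15.6)
E
```

```text
[128  54  65  18 718] rect ((465.13006591796875, 57.17120361328125), (7.890865802764893, 48.19623947143555), 63.358821868896484) 38.935558927427
[141 130  59  21 619] rect ((447.3266906738281, 1.6659116744995117), (8.124499320983887, 47.62961959838867), 80.64310455322266) 38.76341536784317
nest 0.94 [127.6, 32.4, 251.7, 125.9]
nest 0.71 [130.0, 35.4, 239.8, 55.9]
pliers 0.76 [127.2, 30.6, 249.4, 126.3]
opt 0 w [-0.08   0.001  0.001] q6 0.171
opt 180 w [ 3.062e+00  1.000e-03 -2.000e-03] q6 0.171
d [14.1 76.   1.2] t 5.45 tcp [500.7 -61.5 164.2] w 0.43285309275978767 tool z yaw -20.2
```

View pics/w3.png

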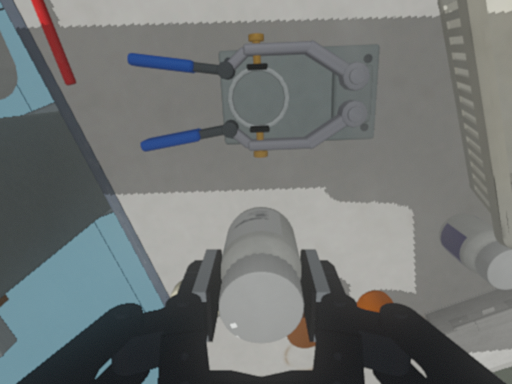

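```bash
python3 - <<'E'
from h import *
im=dict(np.load("w3.npz")); P,ok=cloud(im); c=im["color"].astype(int)
K,R,t=im["camera_matrix"],im["R"],im["t"]
v,u=np.mgrid[:384,:512]; ray=(np.stack([(u-K[0,2])/K[0,0],(v-K[1,2])/K[1,1],np.ones(u.shape)],-1))@R; C=-R.T@t
Q=C+ray*((14-C[2])/ray[...,2])[...,None]   # on plane z=14
br=c.sum(-1); n0=np.array([526.6,6.5])
rad=np.hypot(*(Q[...,:2]-n0).transpose(2,0,1))
print("bench z",np.median(P[200:280,170:200][ok[200:280,170:200]][:,2]))
# ring: bright crest along rays, fit circle
ctr=n0.copy()
for it in range(5):
    pts=[]
    for a in np.radians(np.arange(0,360,5)):
        rs=np.arange(20,29,.4); best=[]
        for r in rs:
            p=proj(im,[ctr[0]+r*np.cos(a),ctr[1]+r*np.sin(a),14]); best.append(cv2.getRectSubPix(im["color"][...,1],(1,1),tuple(map(float,p)))[0,0])
        b=np.array(best,float); w=np.clip(b-np.median(b),0,None)**2
        if w.sum()>0 and b.max()-b.min()>25: r=(w*rs).sum()/w.sum(); pts.append([ctr[0]+r*np.cos(a),ctr[1]+r*np.sin(a)])
    pts=np.array(pts); A=np.c_[2*pts,np.ones(len(pts))]; s=np.linalg.lstsq(A,(pts**2).sum(1),rcond=None)[0]; ctr=s[:2]
print("ring",ctr.round(1),"r",np.sqrt(s[2]+ctr@ctr).round(1),len(pts))
m=ok&(P[...,2]>3.5)&(P[...,2]<45)&(np.hypot(P[...,0]-560,P[...,1]-0)<95)
m=cv2.morphologyEx(m.astype(np.uint8),cv2.MORPH_OPEN,np.ones((25,25)))>0
r=cv2.minAreaRect(P[m][:,:2].astype(np.float32)); print("plate",r,cv2.boxPoints(r).round(1).tolist())
pv=[(358,75),(354,113)]
for p in pv:
    q=P[p[1]-4:p[1]+5,p[0]-4:p[0]+5].reshape(-1,3); print("pivot",np.median(q,0).round(1))
# bottle in hand: points, colour band / lower rim
b=ok&(P[...,2]>40)&(np.hypot(P[...,0]-500,P[...,1]+61)<40)&(u>215)&(u<305)
q=P[b]
for lo,hi in((125,140),(140,155),(155,170),(170,185),(185,210)):
    k=q[(q[:,2]>lo)&(q[:,2]<hi)]
    if len(k)>20: print(lo,len(k),k.mean(0).round(1),k.min(0).round(1),k.max(0).round(1))
print("lowest",q[:,2].min())
E
```

```text
bench z -0.11487515016972372
ring [525.1   8.3] r 23.7 72
plate ((559.9252319335938, -4.255485534667969), (78.30997467041016, 104.5284652709961), 69.99617004394531) [[497.3999938964844, -23.200000762939453], [595.5999755859375, -58.900001525878906], [622.4000244140625, 14.699999809265137], [524.2000122070312, 50.400001525878906]]
pivot [601.2  -2.2  39.9]
pivot [591.1 -28.   39.6]
125 242 [507.3 -46.4 136.6] [486.4 -63.  131.2] [520.5 -42.2 140. ]
140 684 [506.9 -46.5 147.9] [485.9 -63.3 140. ] [520.5 -41.9 155. ]
155 997 [506.7 -46.9 163.4] [484.4 -64.3 155. ] [522.6 -41.9 170. ]
170 2017 [505.1 -51.1 175.6] [480.5 -77.2 170. ] [524.1 -42.4 185. ]
185 6028 [502.6 -58.4 196. ] [480.5 -78.1 185. ] [518.5 -44.3 199.2]
lowest 131.23315888721635
```

```bash
python3 - <<'E'
from h import *
from scipy.optimize import least_squares as ls
im=dict(np.load("w3.npz")); P,ok=cloud(im); v,u=np.mgrid[:384,:512]
b=ok&(np.hypot(P[...,0]-500,P[...,1]+61)<40)&(u>228)&(u<292)
q=P[b]
for lo,hi,r in((131,145,19),(145,160,19),(160,174,19),(184,195,17)):
    k=q[(q[:,2]>lo)&(q[:,2]<hi)][:,:2]
    s=ls(lambda p:np.hypot(*(k-p).T)-r,[500,-61],loss="soft_l1",f_scale=.5); print(lo,len(k),s.x.round(1),np.abs(s.fun).mean().round(2))
k=q[q[:,2]>196]; print("cap top",k[:,2].mean(),((k.min(0)+k.max(0))/2).round(1))
plan([526,7.8,95],-17.6)
E
```

```text
131 430 [501.4 -61.5] 0.17
145 677 [501.5 -61.4] 0.17
160 1104 [501.4 -61.9] 0.63
184 874 [501.4 -62.1] 0.27
cap top 203.39656548575275 [501.5 -61.3 219.5]
opt 0 w [-0.045  0.001  0.   ] q6 0.171
opt 180 w [ 3.097e+00  1.000e-03 -2.000e-03] q6 0.171
d [69.1 73.8 -0.2] t 5.45 tcp [500.7 -61.5 164.2] w 0.43285309275978767 tool z yaw -20.2
```

Emit:
servo_tool(increments=[{"dx":0,"dy":30,"dz":-1,"wx":-0.045,"wy":0,"wz":0,"fingers":0.7},{"dx":30,"dy":60,"dz":-1,"wx":-0.045,"wy":0,"wz":0,"fingers":0.7},{"dx":65,"dy":73.6,"dz":-1.2,"wx":-0.045,"wy":0,"wz":0,"fingers":0.7},{"dx":85,"dy":73.6,"dz":-1.2,"wx":-0.045,"wy":0,"wz":0,"fingers":0.7},{"dx":95,"dy":73.6,"dz":-1.2,"wx":-0.045,"wy":0,"wz":0,"fingers":0.7},{"dx":95,"dy":73.6,"dz":-1.2,"wx":-0.045,"wy":0,"wz":0,"fingers":0.7},{"dx":95,"dy":73.6,"dz":-1.2,"wx":-0.045,"wy":0,"wz":0,"fingers":0.7}])

```text
time: 6.32
tcp_pos: [525.6, 7.5, 69.9]
orientation: [0.108, 0.698, -0.109, 0.7]
ft_force: [0.6, -0.7, -0.1]
width: 0.431
```

```bash
python3 - <<'E'
from h import *
from scipy.optimize import least_squares as ls
plan([525,8,50],-17.6)
for c in("side","top","wrist"):
    im=cams.get_image(c); np.savez("p_"+c+".npz",**im)
im=dict(np.load("p_wrist.npz")); P,ok=cloud(im)
z=status.get_state()["tcp_pos"][2]; b=ok&(np.hypot(P[...,0]-525,P[...,1]-8)<35)&(P[...,2]>z-31)&(P[...,2]<z+5); k=P[b][:,:2]
s=ls(lambda p:np.hypot(*(k-p).T)-19,[525,8],loss="soft_l1",f_scale=.5); print("bottle",len(k),s.x.round(1),np.abs(s.fun).mean())
bs=dict(np.load("p_side.npz"))
p=proj(bs,[525,8,30]).astype(int); A=bs["color"][p[1]-30:p[1]+26,p[0]-45:p[0]+50]
save("p",np.hstack([cv2.resize(im["color"],(400,300)),cv2.resize(A,(400,300),interpolation=2)]))
E
```

```text
opt 0 w [-0.     0.003  0.   ] q6 0.266
opt 180 w [ 3.141  0.    -0.004] q6 0.266
d [19.9  0.3 -0.7] t 6.325 tcp [525.6   7.5  69.9] w 0.430832486140784 tool z yaw -17.6
bottle 1955 [526.2   7.1] 1.1231568187949312
```

View pics/p.png

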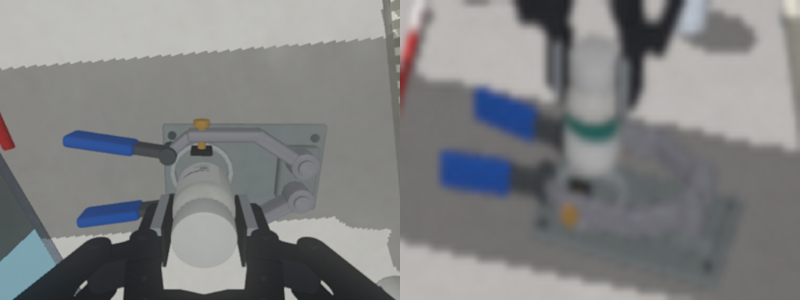

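```bash
python3 - <<'E'
from h import *
from scipy.optimize import least_squares as ls
im=dict(np.load("p_wrist.npz")); P,ok=cloud(im); g=im["color"][...,1]
b=ok&(np.hypot(P[...,0]-525,P[...,1]-8)<25)&(P[...,2]>38)&(P[...,2]<58)
k=P[b][:,:2]; d=np.hypot(*(k-[526,7.3]).T); k=k[d<21]
s=ls(lambda p:np.hypot(*(k-p).T)-19,[525,8],loss="soft_l1",f_scale=.3); print("bottle",len(k),s.x.round(1),np.abs(s.fun).mean())
ctr=np.array([525.3,8.])
for it in range(6):
    pts=[]
    for a in np.radians(np.arange(-10,150,4)+0):
        rs=np.arange(20,29,.4)
        b=np.array([cv2.getRectSubPix(g,(1,1),tuple(map(float,proj(im,[ctr[0]+r*np.cos(a),ctr[1]+r*np.sin(a),14]))))[0,0] for r in rs],float)
        if b.max()-b.min()>25: w=np.clip(b-np.median(b),0,None)**2; r=(w*rs).sum()/w.sum(); pts.append([ctr[0]+r*np.cos(a),ctr[1]+r*np.sin(a)])
    pts=np.array(pts); s=ls(lambda p:np.hypot(*(pts-p).T)-23.8,ctr,loss="soft_l1",f_scale=.5); ctr=s.x
print("ring",ctr.round(1),len(pts),np.abs(s.fun).mean())
E
```

```text
bottle 784 [526.3   7. ] 0.16404807817252412
ring [525.2   7.8] 40 1.1372754724059013
```

Emit:
servo_tool(increments=[{"dx":5,"dy":0.5,"dz":-1.2,"wx":0,"wy":0.003,"wz":0,"fingers":0.7},{"dx":12,"dy":0.5,"dz":-1.2,"wx":0,"wy":0.003,"wz":0,"fingers":0.7},{"dx":19,"dy":0.5,"dz":-1.2,"wx":0,"wy":0.003,"wz":0,"fingers":0.7},{"dx":25,"dy":0.5,"dz":-1.2,"wx":0,"wy":0.003,"wz":0,"fingers":0.7},{"dx":28,"dy":0.5,"dz":-1.2,"wx":0,"wy":0.003,"wz":0,"fingers":0.7},{"dx":28,"dy":0.5,"dz":-1.2,"wx":0,"wy":0.003,"wz":0,"fingers":0.7},{"dx":28,"dy":0.5,"dz":-1.2,"wx":0,"wy":0.003,"wz":0,"fingers":0.7}])

```text
time: 7.35
tcp_pos: [524.7, 8.5, 42.0]
orientation: [0.108, 0.699, -0.108, 0.699]
ft_force: [0.3, 0.4, -0.1]
width: 0.43
```

Emit:
servo_tool(increments=[{"dx":1,"dy":0,"dz":0,"wx":0,"wy":0,"wz":0,"fingers":0.7},{"dx":1.5,"dy":0,"dz":0,"wx":0,"wy":0,"wz":0,"fingers":0.7},{"dx":1.5,"dy":0,"dz":0,"wx":0,"wy":0,"wz":0,"fingers":0.7},{"dx":1.5,"dy":0,"dz":0,"wx":0,"wy":0,"wz":0,"fingers":0.7}])

```text
time: 7.85
tcp_pos: [524.7, 8.5, 40.5]
orientation: [0.108, 0.699, -0.108, 0.699]
ft_force: [0.6, 0.3, -0.2]
width: 0.432
```

Emit:
servo_tool(increments=[{"dx":0.8,"dy":0,"dz":0,"wx":0,"wy":0,"wz":0,"fingers":0.7},{"dx":0.8,"dy":0,"dz":0,"wx":0,"wy":0,"wz":0,"fingers":0.7},{"dx":0.8,"dy":0,"dz":0,"wx":0,"wy":0,"wz":0,"fingers":0.54},{"dx":0.8,"dy":0,"dz":0,"wx":0,"wy":0,"wz":0,"fingers":0.48},{"dx":0.8,"dy":0,"dz":0,"wx":0,"wy":0,"wz":0,"fingers":0.4},{"dx":0.8,"dy":0,"dz":0,"wx":0,"wy":0,"wz":0,"fingers":0.3},{"dx":0.8,"dy":0,"dz":0,"wx":0,"wy":0,"wz":0,"fingers":0.3},{"dx":0.8,"dy":0,"dz":0,"wx":0,"wy":0,"wz":0,"fingers":0.3},{"dx":-30,"dy":0,"dz":0,"wx":0,"wy":0,"wz":0,"fingers":0.3},{"dx":-70,"dy":0,"dz":0,"wx":0,"wy":0,"wz":0,"fingers":0.3},{"dx":-110,"dy":-20,"dz":-20,"wx":0,"wy":0,"wz":0,"fingers":0},{"dx":-120,"dy":-50,"dz":-50,"wx":0,"wy":0,"wz":0,"fingers":0},{"dx":-120,"dy":-80,"dz":-60,"wx":0,"wy":0,"wz":0,"fingers":0},{"dx":-120,"dy":-80,"dz":-60,"wx":0,"wy":0,"wz":0,"fingers":0},{"dx":-120,"dy":-80,"dz":-60,"wx":0,"wy":0,"wz":0,"fingers":0}])

```text
time: 9.72
tcp_pos: [443.8, -49.5, 160.7]
orientation: [0.108, 0.699, -0.108, 0.699]
ft_force: [0.1, -0.0, 0.1]
width: 1.002
```

```bash
python3 - <<'E'
from h import *
from scipy.optimize import least_squares as ls
im=cams.get_image("wrist"); P,ok=cloud(im); c=im["color"].astype(int); np.savez("w4.npz",**im)
blue=(c[...,2]-c[...,0]>60)&ok&(P[...,2]>12)&(P[...,2]<60)&(P[...,1]>-60)
n,l,st,ce=cv2.connectedComponentsWithStats(blue.astype(np.uint8))
for i in range(1,n):
    if st[i,4]>30:
        t=P[l==i]; t=t[t[:,2]>33]; r=cv2.minAreaRect(t[:,:2].astype(np.float32)); print(st[i],"rect",r)
k=P[ok&(P[...,2]>70)&(P[...,2]<80)&(np.hypot(P[...,0]-525,P[...,1]-8)<40)]; print("cap top",((k.min(0)+k.max(0))/2).round(1),np.ptp(k,axis=0).round(1),np.median(k[:,2]))
k=P[ok&(P[...,2]>43)&(P[...,2]<56)&(np.hypot(P[...,0]-525,P[...,1]-8)<24)][:,:2]
s=ls(lambda p:np.hypot(*(k-p).T)-19,[525,8],loss="soft_l1",f_scale=.3); print("body",len(k),s.x.round(1),np.abs(s.fun).mean())
save("w4",im["color"])
plan([454.5,30,100],72.4)
E
```

```text
[210  37  66  22 818] rect ((465.0931091308594, 57.11521911621094), (8.740443229675293, 47.99315643310547), 63.42958450317383)
[213 119  62  19 671] rect ((447.208251953125, 1.75907564163208), (7.963443756103516, 47.88497543334961), 81.12359619140625)
cap top [525.2   7.7  73. ] [32.9 32.9  5.7] 73.31103405237093
body 408 [527.    7.1] 0.8660088795544366
opt 0 w [-1.571  0.     0.   ] q6 0.129
opt 180 w [ 1.571  0.    -0.   ] q6 0.129
d [ 60.5  78.8 -13.9] t 9.775 tcp [443.9 -49.3 160.5] w 1.0002841624844014 tool z yaw -17.6
```

View pics/w4.png

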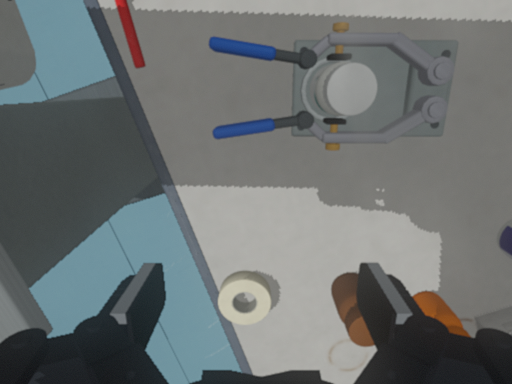

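The bottle stands in the nest: cap top at (345,88), 73 mm high, on the ring centre. The pliers haven't moved. Next I'll go over the handles with a quarter turn.

Emit:
servo_tool(increments=[{"dx":5,"dy":8,"dz":-1,"wx":-0.16,"wy":0,"wz":0,"fingers":0},{"dx":10,"dy":16,"dz":-2,"wx":-0.32,"wy":0,"wz":0,"fingers":0},{"dx":15,"dy":24,"dz":-3,"wx":-0.48,"wy":0,"wz":0,"fingers":0},{"dx":20,"dy":32,"dz":-5,"wx":-0.64,"wy":0,"wz":0,"fingers":0},{"dx":25,"dy":40,"dz":-6,"wx":-0.8,"wy":0,"wz":0,"fingers":0},{"dx":30,"dy":48,"dz":-7,"wx":-0.96,"wy":0,"wz":0,"fingers":0},{"dx":35,"dy":56,"dz":-8,"wx":-1.12,"wy":0,"wz":0,"fingers":0},{"dx":40,"dy":64,"dz":-10,"wx":-1.28,"wy":0,"wz":0,"fingers":0},{"dx":45,"dy":72,"dz":-11,"wx":-1.44,"wy":0,"wz":0,"fingers":0},{"dx":50,"dy":78.7,"dz":-12.3,"wx":-1.571,"wy":0,"wz":0,"fingers":0},{"dx":50,"dy":78.7,"dz":-12.3,"wx":-1.571,"wy":0,"wz":0,"fingers":0},{"dx":50,"dy":78.7,"dz":-12.3,"wx":-1.571,"wy":0,"wz":0,"fingers":0},{"dx":50,"dy":78.7,"dz":-12.3,"wx":-1.571,"wy":0,"wz":0,"fingers":0}])

```text
time: 11.4
tcp_pos: [456.2, 29.3, 110.7]
orientation: [-0.417, 0.571, 0.417, 0.571]
ft_force: [-0.2, -0.6, -0.4]
width: 1.002
```

```bash
cat > tips.py <<'E'
from h import *
im=cams.get_image("wrist"); P,ok=cloud(im); c=im["color"].astype(int)
blue=(c[...,2]-c[...,0]>60)&ok&(P[...,2]>12)&(P[...,2]<60)&(P[...,0]>400)
n,l,st,ce=cv2.connectedComponentsWithStats(blue.astype(np.uint8))
for i in range(1,n):
    if st[i,4]>60:
        t=P[l==i]; t=t[t[:,2]>33]
        if len(t)>10: print(st[i],"rect",cv2.minAreaRect(t[:,:2].astype(np.float32)))
s=status.get_state(); print("t",s["time"],"w",s["width"],"f",s["ft_force"].round(2))
E
python3 - <<'E'
import tips
from h import *
save("w5",tips.im["color"])
plan([456.1,29.4,11],72.4)
E
```

```text
[207 170  23  70 787] rect ((445.9715270996094, 1.8823518753051758), (7.8791327476501465, 47.62373733520508), 80.82940673828125)
[292 170  23  71 809] rect ((464.1394348144531, 57.360450744628906), (8.301078796386719, 48.00153732299805), 63.2932014465332)
t 11.45 w 1.0007489488479873 f [-0.44 -0.06 -1.37]
opt 0 w [-0.001  0.     0.001] q6 -1.264
opt 180 w [ 3.14e+00  1.00e-03 -0.00e+00] q6 -1.264
d [99.7  0.2  0.1] t 11.45 tcp [456.2  29.3 110.7] w 1.0007489488479873 tool z yaw 72.3
```

View pics/w5.png

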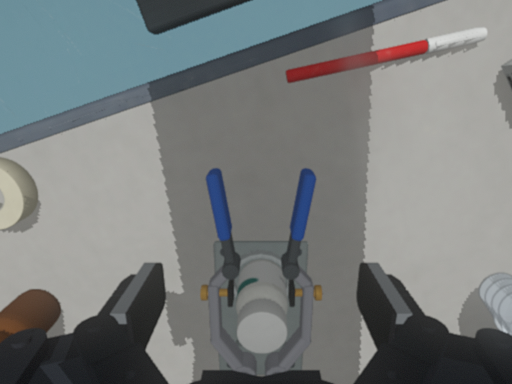

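```bash
python3 - <<'E'
from h import *
im=cams.get_image("wrist"); P,ok=cloud(im); s=status.get_state()
M=Rn.from_quat(s["orientation"]).as_matrix(); T=(P-s["tcp_pos"])@M
m=ok&(np.abs(T[...,1])<30)&(np.abs(T[...,2])<75)&(T[...,0]<15)&(T[...,0]>-70)
q=T[m]
for lo in range(-70,15,5):
    k=q[(q[:,0]>=lo)&(q[:,0]<lo+5)]
    if len(k)>5: print(lo,len(k),"y",k[:,1].min().round(1),k[:,1].max().round(1),"z-",k[k[:,2]<0][:,2].max().round(1),"z+",k[k[:,2]>0][:,2].min().round(1) if (k[:,2]>0).any() else None)
E
```

```text
-70 4665 y -3.6 15.6 z- -32.6 z+ 32.6
-65 3449 y -5.4 13.1 z- -36.8 z+ 36.9
-60 1589 y 4.2 13.8 z- -41.1 z+ 40.8
-55 820 y -2.5 11.8 z- -42.1 z+ 42.1
-50 939 y -7.4 10.8 z- -42.1 z+ 42.0
-45 1125 y -13.1 10.8 z- -42.2 z+ 41.9
-40 999 y -12.9 10.5 z- -42.2 z+ 41.9
-35 900 y -13.2 10.8 z- -42.2 z+ 42.0
-30 816 y -13.0 10.6 z- -42.3 z+ 42.0
-25 708 y -12.3 10.8 z- -42.2 z+ 42.1
-20 470 y -12.3 10.2 z- -42.4 z+ 42.2
-15 115 y -11.3 8.3 z- -42.4 z+ 42.3
```

Emit:
servo_tool(increments=[{"dx":30,"dy":0,"dz":0,"wx":0,"wy":0,"wz":0,"fingers":0},{"dx":60,"dy":0,"dz":0,"wx":0,"wy":0,"wz":0,"fingers":0},{"dx":80,"dy":0,"dz":0,"wx":0,"wy":0,"wz":0,"fingers":0},{"dx":95,"dy":0,"dz":0,"wx":0,"wy":0,"wz":0,"fingers":0},{"dx":103,"dy":0,"dz":0,"wx":0,"wy":0,"wz":0,"fingers":0},{"dx":103,"dy":0,"dz":0,"wx":0,"wy":0,"wz":0,"fingers":0},{"dx":103,"dy":0,"dz":0,"wx":0,"wy":0,"wz":0,"fingers":0.1},{"dx":103,"dy":0,"dz":0,"wx":0,"wy":0,"wz":0,"fingers":0.15},{"dx":103,"dy":0,"dz":0,"wx":0,"wy":0,"wz":0,"fingers":0.15},{"dx":103,"dy":0,"dz":0,"wx":0,"wy":0,"wz":0,"fingers":0.15}], force=20)

```text
time: 12.75
tcp_pos: [456.3, 29.3, 7.9]
orientation: [-0.418, 0.571, 0.417, 0.571]
ft_force: [0.4, 0.2, 1.0]
width: 0.849
```

```bash
python3 tips.py
```

```text
[ 164  225   49  122 3374] rect ((446.417236328125, 1.7322473526000977), (8.86309814453125, 49.39314651489258), 81.0096206665039)
[ 309  225   49  123 3401] rect ((464.065185546875, 57.591583251953125), (9.739299774169922, 49.17272186279297), 63.05012512207031)
t 12.8 w 0.8508634716713519 f [-0.06 -0.71 -0.5 ]
```

Emit:
servo_tool(increments=[{"dx":0,"dy":0,"dz":0,"wx":0,"wy":0,"wz":0,"fingers":0.18},{"dx":0,"dy":0,"dz":0,"wx":0,"wy":0,"wz":0,"fingers":0.21},{"dx":0,"dy":0,"dz":0,"wx":0,"wy":0,"wz":0,"fingers":0.24},{"dx":0,"dy":0,"dz":0,"wx":0,"wy":0,"wz":0,"fingers":0.24},{"dx":0,"dy":0,"dz":0,"wx":0,"wy":0,"wz":0,"fingers":0.24}], force=20)

```text
time: 13.42
tcp_pos: [456.3, 29.2, 7.8]
orientation: [-0.417, 0.571, 0.417, 0.571]
ft_force: [-0.4, 1.3, 1.2]
width: 0.757
```

```bash
python3 tips.py
```

```text
[ 173  224   45  123 3281] rect ((447.0481262207031, 4.508771896362305), (8.668622970581055, 49.5560417175293), 79.39016723632812)
[ 304  224   46  123 3278] rect ((463.01727294921875, 55.12263870239258), (9.59438705444336, 48.59964370727539), 64.42219543457031)
t 13.475 w 0.7660976659426633 f [ 1.03 -0.04  1.62]
```

Emit:
servo_tool(increments=[{"dx":0,"dy":0,"dz":0,"wx":0,"wy":0,"wz":0,"fingers":0.255},{"dx":0,"dy":0,"dz":0,"wx":0,"wy":0,"wz":0,"fingers":0.27},{"dx":0,"dy":0,"dz":0,"wx":0,"wy":0,"wz":0,"fingers":0.285},{"dx":0,"dy":0,"dz":0,"wx":0,"wy":0,"wz":0,"fingers":0.3},{"dx":0,"dy":0,"dz":0,"wx":0,"wy":0,"wz":0,"fingers":0.3}], force=20)

```text
time: 14.1
tcp_pos: [456.3, 29.3, 7.8]
orientation: [-0.418, 0.571, 0.417, 0.571]
ft_force: [0.7, -0.3, 1.5]
width: 0.699
```

```bash
cat >> tips.py <<'E'
w=[]
for _ in range(3): cams.get_image("wrist"); w.append(status.get_state()["width"])
print("width mean",np.mean(w).round(4))
E
python3 tips.py
```

```text
[ 180  223   42  124 3211] rect ((447.4058837890625, 6.662115097045898), (8.92160415649414, 49.15995788574219), 78.72453308105469)
[ 300  224   43  123 3184] rect ((462.56243896484375, 52.92326354980469), (9.806825637817383, 49.33456039428711), 65.3285140991211)
t 14.15 w 0.7028985398837514 f [-0.18  0.67  1.56]
width mean 0.7003
```

Emit:
servo_tool(increments=[{"dx":0,"dy":0,"dz":0,"wx":0,"wy":0,"wz":0,"fingers":0.31},{"dx":0,"dy":0,"dz":0,"wx":0,"wy":0,"wz":0,"fingers":0.32},{"dx":0,"dy":0,"dz":0,"wx":0,"wy":0,"wz":0,"fingers":0.33},{"dx":0,"dy":0,"dz":0,"wx":0,"wy":0,"wz":0,"fingers":0.34},{"dx":0,"dy":0,"dz":0,"wx":0,"wy":0,"wz":0,"fingers":0.34}], force=20)

```text
time: 14.92
tcp_pos: [456.3, 29.2, 7.9]
orientation: [-0.418, 0.571, 0.417, 0.571]
ft_force: [-1.2, -1.0, 6.7]
width: 0.661
```

```bash
python3 tips.py
```

```text
[ 184  223   41  124 3171] rect ((448.2274169921875, 7.953408241271973), (8.820148468017578, 50.0477409362793), 78.2075424194336)
[ 299  223   39  124 3082] rect ((461.9576721191406, 51.55565643310547), (9.459562301635742, 49.30547332763672), 67.04373931884766)
t 14.975 w 0.658065005149228 f [-1.28 -0.73  6.26]
width mean 0.6617
```

Emit:
servo_tool(increments=[{"dx":0,"dy":0,"dz":0,"wx":0,"wy":0,"wz":0,"fingers":0.35},{"dx":0,"dy":0,"dz":0,"wx":0,"wy":0,"wz":0,"fingers":0.36},{"dx":0,"dy":0,"dz":0,"wx":0,"wy":0,"wz":0,"fingers":0.37},{"dx":0,"dy":0,"dz":0,"wx":0,"wy":0,"wz":0,"fingers":0.37}], force=20)

```text
time: 15.62
tcp_pos: [456.2, 29.2, 8.1]
orientation: [-0.418, 0.571, 0.417, 0.571]
ft_force: [-1.8, -1.0, 10.1]
width: 0.633
```

```bash
python3 tips.py
```

```text
[ 188  223   39  123 3113] rect ((448.0610656738281, 9.029106140136719), (8.836874961853027, 49.44725036621094), 77.93689727783203)
[ 298  223   36  123 2977] rect ((461.4809875488281, 50.801300048828125), (9.672454833984375, 49.41596603393555), 68.89434814453125)
t 15.675 w 0.631034817020634 f [-0.75 -0.9   9.61]
width mean 0.632
```

Emit:
servo_tool(increments=[{"dx":0,"dy":0,"dz":0,"wx":0,"wy":0,"wz":0,"fingers":0.38},{"dx":0,"dy":0,"dz":0,"wx":0,"wy":0,"wz":0,"fingers":0.39},{"dx":0,"dy":0,"dz":0,"wx":0,"wy":0,"wz":0,"fingers":0.4},{"dx":0,"dy":0,"dz":0,"wx":0,"wy":0,"wz":0,"fingers":0.4}], force=20)

```text
time: 16.32
tcp_pos: [456.0, 29.1, 8.4]
orientation: [-0.418, 0.571, 0.417, 0.571]
ft_force: [-3.2, 0.2, 12.1]
width: 0.604
```

```bash
python3 tips.py
```

```text
[ 191  223   38  123 3058] rect ((448.4168395996094, 9.952686309814453), (9.067072868347168, 49.790428161621094), 77.3370590209961)
[ 297  223   32  123 2859] rect ((461.0889892578125, 49.704803466796875), (9.415300369262695, 49.48981857299805), 70.71390533447266)
t 16.375 w 0.6060590246049441 f [-1.31 -1.04 12.6 ]
width mean 0.6031
```

Emit:
servo_tool(increments=[{"dx":0,"dy":0,"dz":0,"wx":0,"wy":0,"wz":0,"fingers":0.41},{"dx":0,"dy":0,"dz":0,"wx":0,"wy":0,"wz":0,"fingers":0.42},{"dx":0,"dy":0,"dz":0,"wx":0,"wy":0,"wz":0,"fingers":0.43},{"dx":0,"dy":0,"dz":0,"wx":0,"wy":0,"wz":0,"fingers":0.43}], force=20)

```text
time: 17.02
tcp_pos: [456.0, 29.1, 8.8]
orientation: [-0.418, 0.571, 0.417, 0.571]
ft_force: [-2.6, -0.3, 15.0]
width: 0.572
```

```bash
python3 tips.py
```

```text
[ 195  222   36  123 2987] rect ((448.5738220214844, 11.0482759475708), (8.904582023620605, 49.80742645263672), 77.14141082763672)
[ 296  223   28  122 2769] rect ((460.8118591308594, 48.53557205200195), (9.120162010192871, 49.53154373168945), 72.68276977539062)
t 17.075 w 0.5731612052868339 f [-2.87 -0.46 15.04]
width mean 0.5722
```

Emit:
servo_tool(increments=[{"dx":0,"dy":0,"dz":0,"wx":0,"wy":0,"wz":0,"fingers":0.437},{"dx":0,"dy":0,"dz":0,"wx":0,"wy":0,"wz":0,"fingers":0.444},{"dx":0,"dy":0,"dz":0,"wx":0,"wy":0,"wz":0,"fingers":0.45},{"dx":0,"dy":0,"dz":0,"wx":0,"wy":0,"wz":0,"fingers":0.45}], force=20)

```text
time: 17.73
tcp_pos: [456.0, 29.1, 9.1]
orientation: [-0.418, 0.57, 0.417, 0.571]
ft_force: [-2.0, 0.6, 14.1]
width: 0.557
```

```bash
python3 tips.py
```

```text
[ 197  222   36  122 2963] rect ((448.66656494140625, 11.641907691955566), (8.924864768981934, 49.13612747192383), 76.62178802490234)
[ 295  223   26  122 2717] rect ((460.6141052246094, 47.65011978149414), (9.084303855895996, 49.01408004760742), 73.84176635742188)
t 17.775 w 0.5567675472948622 f [-3.18  0.14 13.17]
width mean 0.5569
```

Emit:
servo_tool(increments=[{"dx":0,"dy":0,"dz":0,"wx":0,"wy":0,"wz":0,"fingers":0.455},{"dx":0,"dy":0,"dz":0,"wx":0,"wy":0,"wz":0,"fingers":0.46},{"dx":0,"dy":0,"dz":0,"wx":0,"wy":0,"wz":0,"fingers":0.46}], force=20)

```text
time: 18.3
tcp_pos: [456.0, 29.1, 9.4]
orientation: [-0.418, 0.57, 0.417, 0.571]
ft_force: [-1.1, 0.3, 11.7]
width: 0.547
```

```bash
python3 tips.py
```

```text
[ 199  222   34  122 2925] rect ((448.89312744140625, 12.118425369262695), (8.921088218688965, 49.35609436035156), 76.20099639892578)
[ 293  223   25  122 2655] rect ((460.60052490234375, 46.875667572021484), (9.082905769348145, 49.4521484375), 75.5841064453125)
t 18.35 w 0.5455738033966814 f [-1.71 -0.02 11.13]
width mean 0.5454
```

Emit:
servo_tool(increments=[{"dx":0,"dy":0,"dz":0,"wx":0,"wy":0,"wz":0,"fingers":0.465},{"dx":0,"dy":0,"dz":0,"wx":0,"wy":0,"wz":0,"fingers":0.47},{"dx":0,"dy":0,"dz":0,"wx":0,"wy":0,"wz":0,"fingers":0.47}], force=20)

```text
time: 18.88
tcp_pos: [456.0, 29.1, 9.5]
orientation: [-0.418, 0.57, 0.417, 0.571]
ft_force: [-0.9, 0.8, 8.6]
width: 0.533
```

```bash
python3 tips.py
```

```text
[ 200  222   34  122 2911] rect ((449.57025146484375, 12.432127952575684), (8.80541706085205, 49.99156188964844), 76.22713470458984)
[ 291  223   26  122 2594] rect ((460.5377197265625, 46.419288635253906), (9.170257568359375, 49.72637176513672), 76.32716369628906)
t 18.925 w 0.5316852176638098 f [-0.94  0.28 10.02]
width mean 0.5338
```

Emit:
servo_tool(increments=[{"dx":0,"dy":0,"dz":0,"wx":0,"wy":0,"wz":0,"fingers":0.474},{"dx":0,"dy":0,"dz":0,"wx":0,"wy":0,"wz":0,"fingers":0.478},{"dx":0,"dy":0,"dz":0,"wx":0,"wy":0,"wz":0,"fingers":0.478}], force=20)

```text
time: 19.45
tcp_pos: [455.9, 29.1, 9.7]
orientation: [-0.418, 0.57, 0.417, 0.571]
ft_force: [-1.3, -0.2, 7.9]
width: 0.528
```

```bash
python3 - <<'E'
import tips
from h import *
save("w6",tips.im["color"])
E
```

```text
[ 201  222   34  122 2878] rect ((448.78717041015625, 12.930513381958008), (8.958345413208008, 49.80531311035156), 75.91259765625)
[ 288  223   28  122 2547] rect ((460.2813415527344, 45.70979309082031), (8.949759483337402, 49.146915435791016), 77.57942199707031)
t 19.5 w 0.5247902582110165 f [-0.73  0.01  7.04]
width mean 0.5265
```

View pics/w6.png

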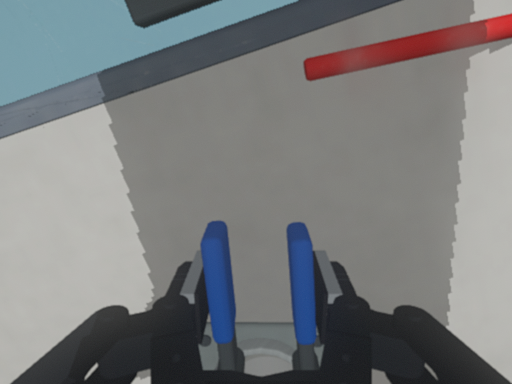

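Emit:
servo_tool(increments=[{"dx":0,"dy":0,"dz":0,"wx":0,"wy":0,"wz":0,"fingers":0.481},{"dx":0,"dy":0,"dz":0,"wx":0,"wy":0,"wz":0,"fingers":0.485},{"dx":0,"dy":0,"dz":0,"wx":0,"wy":0,"wz":0,"fingers":0.485}], force=20)

```text
time: 20.02
tcp_pos: [455.9, 29.0, 9.8]
orientation: [-0.418, 0.57, 0.417, 0.571]
ft_force: [-0.6, -2.7, 6.2]
width: 0.517
```

```bash
python3 tips.py
```

```text
[ 202  221   34  122 2860] rect ((449.04931640625, 13.179448127746582), (8.925618171691895, 48.958229064941406), 75.9437255859375)
[ 284  224   32  121 2480] rect ((460.3180847167969, 44.738189697265625), (8.698381423950195, 49.653648376464844), 79.33172607421875)
t 20.075 w 0.5173323915532847 f [-1.09 -2.33  6.64]
width mean 0.5154
```

The force climbed to a peak and has now fallen to the give. I'll stop here and release.

Emit:
servo_tool(increments=[{"dx":0,"dy":0,"dz":0,"wx":0,"wy":0,"wz":0,"fingers":0.44},{"dx":0,"dy":0,"dz":0,"wx":0,"wy":0,"wz":0,"fingers":0.38},{"dx":0,"dy":0,"dz":0,"wx":0,"wy":0,"wz":0,"fingers":0.31},{"dx":0,"dy":0,"dz":0,"wx":0,"wy":0,"wz":0,"fingers":0.24},{"dx":0,"dy":0,"dz":0,"wx":0,"wy":0,"wz":0,"fingers":0.16},{"dx":0,"dy":0,"dz":0,"wx":0,"wy":0,"wz":0,"fingers":0.08},{"dx":0,"dy":0,"dz":0,"wx":0,"wy":0,"wz":0,"fingers":0},{"dx":0,"dy":0,"dz":0,"wx":0,"wy":0,"wz":0,"fingers":0},{"dx":0,"dy":0,"dz":0,"wx":0,"wy":0,"wz":0,"fingers":0}])

```text
time: 21.35
tcp_pos: [455.8, 29.0, 9.8]
orientation: [-0.418, 0.57, 0.417, 0.571]
ft_force: [-0.6, 0.5, 0.1]
width: 0.997
```

```bash
python3 tips.py
```

```text
[ 166  222   47  122 3251] rect ((445.6644287109375, 1.9416961669921875), (8.652473449707031, 49.34693145751953), 80.6655502319336)
[ 309  223   48  121 3302] rect ((463.867431640625, 56.946075439453125), (8.856666564941406, 49.67636489868164), 63.5217170715332)
t 21.4 w 0.99766065551948 f [ 0.68 -0.11  0.58]
width mean 0.9991
```

Emit:
servo_tool(increments=[{"dx":-20,"dy":0,"dz":0,"wx":0,"wy":0,"wz":0,"fingers":0},{"dx":-60,"dy":0,"dz":0,"wx":0,"wy":0,"wz":0,"fingers":0},{"dx":-105,"dy":0,"dz":0,"wx":0,"wy":0,"wz":0,"fingers":0},{"dx":-150,"dy":0,"dz":0,"wx":0,"wy":0,"wz":0,"fingers":0},{"dx":-150,"dy":0,"dz":0,"wx":0,"wy":0,"wz":0,"fingers":0},{"dx":-150,"dy":0,"dz":0,"wx":0,"wy":0,"wz":0,"fingers":0},{"dx":-150,"dy":0,"dz":0,"wx":0,"wy":0,"wz":0,"fingers":0}])

```text
time: 22.42
tcp_pos: [454.9, 29.1, 158.7]
orientation: [-0.418, 0.571, 0.418, 0.57]
ft_force: [-0.7, -0.5, 0.4]
width: 0.997
```

```bash
python3 - <<'E'
import tips
from h import *
P,ok=tips.P,tips.ok
k=P[ok&(P[...,2]>68)&(P[...,2]<82)&(np.hypot(P[...,0]-525,P[...,1]-8)<30)]; print("cap top",((k.min(0)+k.max(0))/2).round(1),np.ptp(k,axis=0).round(1),np.median(k[:,2]))
im=cams.get_image("top")
save("end",np.hstack([cv2.resize(tips.im["color"],(400,300)),cv2.resize(im["color"][120:250,150:350],(400,300))]))
P,ok=cloud(im)
for n in("plain_bottle","dose_pots","tape_roll"):
    for d in models.silhouettes(n,"top")[:1]: print(n,d["confidence"],d["bbox"],np.median(P[d["region"]&ok],0).round())
E
```

```text
[217 158  18  58 526] rect ((445.365966796875, 1.7594900131225586), (7.682562828063965, 47.9821891784668), 80.85182189941406)
[288 158  19  59 527] rect ((463.4010314941406, 57.11192321777344), (7.906301021575928, 47.75629425048828), 62.97930145263672)
t 22.475 w 0.9976642695659527 f [-0.55 -0.91 -0.35]
width mean 0.9983
cap top [524.4   6.7  71.6] [33.  33.3  7.2] 73.1488506515204
plain_bottle 0.64 [293.3, 131.9, 16.9, 21.8] [ 658. -178.   73.]
dose_pots 0.74 [156.1, 150.0, 23.7, 19.8] [602. 204.  39.]
tape_roll 0.75 [284.6, 231.4, 18.1, 11.3] [ 392. -158.   19.]
```

View pics/end.png

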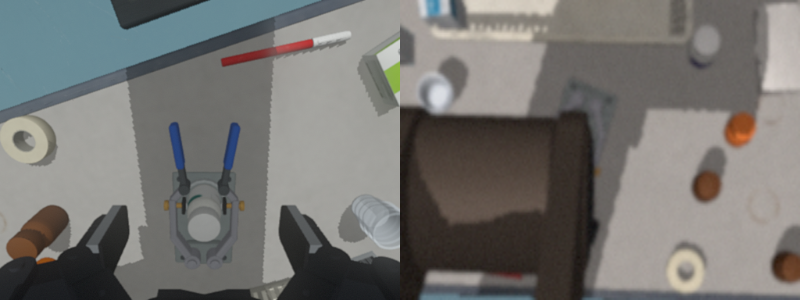

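```bash
python3 -c "
from workcell import manip; print(manip.sign_off())"
```

```text
the job is handed in; nothing more can be done
None
```

I stood the green-banded bottle in the nest, let go of it, squeezed the handles until the click gave, and released them. I handed the job in at about 22.6 s on the robot's clock.

- **Squeeze:** The grip was capped at 20 N. The pads pinched the bottle at about 58 mm of handle spread. The measured tool force rose to 15 N and fell to about 6 N at 44 mm, where I stopped. I put the knee's fold at about 16.7°, against the 13.3° needed for the give and 17.3° at the hard stop.
- **Last checks:** The cap top is 73 mm high and the bottle stands about 0.4 mm from the nest centre. Both handles have sprung open to within about 1 mm of their first spread, the pliers are within about 2 mm of where they started, and the bystanders are where they were to within about 3 mm. The gripper is clear at 159 mm.
- **Not measured directly:** The gripper gives no squeeze reading. The give is inferred from the vertical tool force and the handle angles in the images, and neither the pad force on the bottle nor the fold against the left pivot was measured.
- **Problems and small disagreements:** My first move call was refused because some fields were left out, and I resent it. The cameras differed by up to 3 mm on positions.

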